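# Return the sample pots to their vegetables

### The arm

A 6-joint arm with a two-finger parallel gripper is mounted at the origin on the work surface. World frame = base frame: x ahead of the robot, y to its left, z up, the work surface at z = 0. Lengths are in mm, angles in degrees, forces in N, time in s.
With the tool pointing down it reaches from about 350 to 850 mm from the base axis. Payload 8.1 kg.
Tool frame: the origin (TCP) lies where the fingers leave the gripper's body, on its centre line; the fingertips stand 73 mm ahead of it and the grasp point (between the pads) lies 54 mm ahead of it; z points along the fingers, y is the line along which they close (so a half turn about z gives the same grasp; the last joint's range is limited). The gripper opens to 85 mm and grips with 20 to 120 N. Pads are 22 mm wide; open, the fingers measure 114 mm over their backs; the gripper's body (76 mm by 85 mm) begins 54 mm behind the grasp point. The pads swing forward as they close: fully open they stand 13 mm farther back than shut.
Start: joints at [-81.841, 7.471, 85.268, -0, 87.261, -4.893], TCP at [135.521, -584.5, 303.892] pointing down, gripper open.
Joint ranges: [-169.43, 169.43], [-51.17, 129.36], [1.28, 143.12], [-76.62, 256.62], [0, 156.53], [-152.29, 152.29]. Speed limits (degrees/s): [136.94, 136.94, 159.86, 180, 180, 180].

### API

Orientations are given as [roll, pitch, yaw] about the fixed x, y, z axes, in that order (R = Rz(yaw) Ry(pitch) Rx(roll)).
In Python, from bench import sense, optics, r gives the robot as it stands.
- The arm moves only by the tool servo_tool, never from a script. Its argument "plan" is a list that holds one entry, the list of rows, each a list of 5 numbers: the shift along the world's x, y, z in m, then the turn about the world's z in degrees, then the finger opening in m, from 0 to 0.0854. A call has 1 to 10 rows; each row shifts and turns the commanded pose from where the row before left it; what a row does not reach is not made up. A row lasts 1/10 s, in which the tool goes at most 50 mm and 8.59 degrees, less where a joint would pass 70% of its speed; a pose out of reach is approached as far as the arm can. A call is refused whole if a number of a shift passes 0.05 or a number of a turn 8.59, either way. A call with a gripper value outside its range is refused whole. The fingers move at their own pace and stop on an object; "force" is the grip in N (left out, the last holds). Time passes only in rows, so rows that do not move let the fingers close. It gives the time, the measured TCP pose, the force, the opening and the grip force at its end, in the units of the state.
- sense(): the state, without advancing time (a new reading comes with each control period).
- optics.snapshot(name): name is "scene" or "top" or "wrist"; returns a dict with "frame" (400x640x3 uint8, blue, green, red), "fx", "fy", "cx", "cy" (pixels), "dist_coeffs" ([k1, k2, p1, p2, k3] as OpenCV has them; the pictures are not rectified), "cam_to_world" (4x4, takes a point from camera to world coordinates). Camera axes: x right, y down, z forward; pixel columns grow to the right and rows downward; lengths in mm; the calibration is good to about 2 mm. A picture is of the moment at which its call begins. There is no depth.
- r.hand_in(): hands the job in; it is judged then, once.
The state is a dict: "time": time; "joint_pos": joint angles; "qd": joint speeds; "joint_efforts": joint torques, N m; "tool_pos": TCP position; "tcp_rot": TCP orientation; "ft_force": force on the tool from outside, world axes, zero at the start; "wrist_torque": the same for the moment, N m; "finger_gap": finger opening in mm; "grip_force": force on a finger pad.
Only numpy, scipy, OpenCV 4.12 (cv2) and the standard library are available. Lean on these libraries where they do the work, as an engineer would, in place of code of your own. Each camera call takes 0.05 s, during which the arm holds its last target. There are 200 camera calls.

### The job

Stand each of the four closed sample pots in the middle of the dish on the tray of the vegetable it belongs to: the tall slender pot with the carrot, the low wide round pot with the half cabbage, the square pot with the potato and the oblong pot with the asparagus. Keep the pots upright all the way, leave them standing flat on the dish floors, and leave the open cup without a lid undisturbed where it stands.

Things in the scene. Friction and masses are not known exactly. Their poses are not given: they have to be found in the camera images.
- tall_pot_mid (a point): Closed sample pot: the tall slender round pot, 36 mm in diameter, 75 mm high, white with a flat grey-rimmed lid of the same outline, straight smooth sides, 0.08 to 0.17 kg, standing loose on the bench. The point is its centre, half-way up; z is up when it stands. It may stand at any of five places in the row nearest the robot.
- wide_pot_mid (a point): Closed sample pot: the low wide round pot, 60 mm in diameter, 48 mm high, white with a flat grey-rimmed lid of the same outline, straight smooth sides, 0.08 to 0.17 kg, standing loose on the bench. The point is its centre, half-way up; z is up when it stands. It may stand at any of five places in the row nearest the robot.
- square_pot_mid (a point): Closed sample pot: the square pot, 44 x 44 mm (sides along its x and y axes), 60 mm high, white with a flat grey-rimmed lid of the same outline, straight smooth sides, 0.08 to 0.17 kg, standing loose on the bench. The point is its centre, half-way up; z is up when it stands. It may stand at any of five places in the row nearest the robot.
- oblong_pot_mid (a point): Closed sample pot: the oblong pot, 64 mm long (its x axis) by 30 mm wide (its y axis), 50 mm high, white with a flat grey-rimmed lid of the same outline, straight smooth sides, 0.08 to 0.17 kg, standing loose on the bench. The point is its centre, half-way up; z is up when it stands. It may stand at any of five places in the row nearest the robot.
- carrot_dish (a point): Round white dish on the fixed tray (230 x 125 mm, 6 mm thick, one of four in the far row, in any order) of a short thick carrot (one tapered root, 105 mm long, 40 mm thick). The vegetable lies on the tray's far half, 112 mm along +x from the dish. Point: middle of the dish's flat floor (84 mm across), 9 mm above the bench; rim 100 mm across, 5 mm above the floor.
- cabbage_dish (a point): Round white dish on the fixed tray (230 x 125 mm, 6 mm thick, one of four in the far row, in any order) of half a cabbage (dome 106 mm across, 57 mm high, cut side down). The vegetable lies on the tray's far half, 112 mm along +x from the dish. Point: middle of the dish's flat floor (84 mm across), 9 mm above the bench; rim 100 mm across, 5 mm above the floor.
- potato_dish (a point): Round white dish on the fixed tray (230 x 125 mm, 6 mm thick, one of four in the far row, in any order) of one potato (plain oval lump about 85 mm long, 60 mm thick). The vegetable lies on the tray's far half, 112 mm along +x from the dish. Point: middle of the dish's flat floor (84 mm across), 9 mm above the bench; rim 100 mm across, 5 mm above the floor.
- asparagus_dish (a point): Round white dish on the fixed tray (230 x 125 mm, 6 mm thick, one of four in the far row, in any order) of a bundle of nine thin asparagus spears (about 110 mm long, 22 mm high) with a paper band. The vegetable lies on the tray's far half, 112 mm along +x from the dish. Point: middle of the dish's flat floor (84 mm across), 9 mm above the bench; rim 100 mm across, 5 mm above the floor.
- open_pot_mid (a point): An empty white cup without a lid, round, open at the top, 60 mm across the rim, 48 mm high, loose in the same row as the closed pots; it is not a sample and stays where it is. The point is its centre, half-way up.
Mind the look-alikes: they are no part of the job. What is shaped like the part that bears tall_pot_mid but black or green is not meant.

How it is judged:
By the outcome, as a careful person would: the job done as asked, in the order asked, and still so for the second after the job is handed in, with the robot touching nothing.
It also fails if it takes over 120 s, if anything falls off the work surface, if the arm or the gripper's body presses on something with over 40 N, if the wrist force passes 120 N, or if a joint passes its speed limit or range.

## Working session

There is one attempt and no reset: what is moved stays moved. The work goes in short steps, Python scripts to look and compute and a tool call to move; the robot and the scene stay as the last step left them, time stands still between calls to the robot, and variables do not carry over. Pictures are saved under pics/ and viewed, at most 17 in all, crops included, and the job is handed in when it is done.

Besides the shell and the picture viewer there is one more tool, called as name(argument=value, ...) on one line, values as JSON. servo_tool: Moves the arm, as the interface text tells. Its arguments: {"type":"object","properties":{"plan":{"type":"array"},"force":{"type":"number"}},"required":["plan"]}

```bash
mkdir -p pics; ls; python3 - <<'E'
from bench import sense, optics, r
import cv2,json,numpy as np
s=sense();print({k:np.round(v,2).tolist() for k,v in s.items()})
for n in("scene","top"):
    d=optics.snapshot(n);cv2.imwrite(f"pics/{n}0.png",d["frame"])
    print(n,d["fx"],d["fy"],d["cx"],d["cy"],d["dist_coeffs"],np.round(d["cam_to_world"],3).tolist())
E
```

```text
pics
{'time': 0.0, 'joint_pos': [-81.84, 7.52, 85.33, 0.0, 87.26, -4.89], 'qd': [0.06, -0.01, 0.02, 0.01, -0.0, -0.03], 'joint_efforts': [0.0, -56.94, -50.06, -0.0, 0.01, 0.0], 'tool_pos': [135.47, -584.07, 302.83], 'tcp_rot': [-179.89, -0.01, 13.05], 'ft_force': [0.26, 0.53, 0.16], 'wrist_torque': [-0.05, 0.03, 0.04], 'grip_force': 0.0, 'finger_gap': 85.35}
scene 477.59440233379775 477.59440233379775 321.8938711795828 194.23085141772592 [-0.02295183  0.          0.          0.          0.        ] [[-0.139, 0.827, -0.545, 1127.329], [0.99, 0.114, -0.079, 107.129], [-0.003, -0.551, -0.835, 1004.06], [0.0, 0.0, 0.0, 1.0]]
top 407.1162437817674 407.1162437817674 320.5231140905069 203.4374531794463 [-0.01751311  0.          0.          0.          0.        ] [[0.013, -0.997, 0.082, 431.271], [-1.0, -0.013, 0.009, 34.42], [-0.008, -0.082, -0.997, 1163.957], [0.0, 0.0, 0.0, 1.0]]
```

View pics/scene0.png

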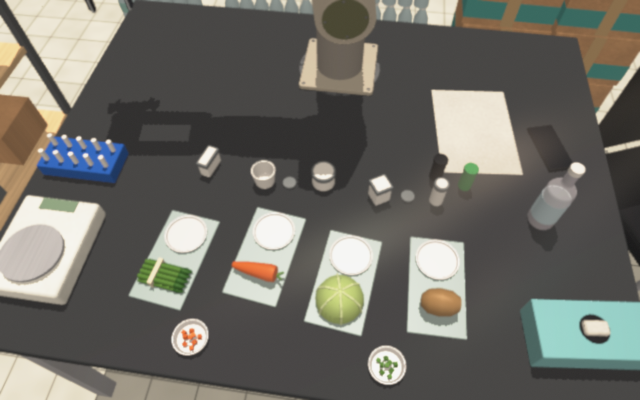

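View pics/top0.png

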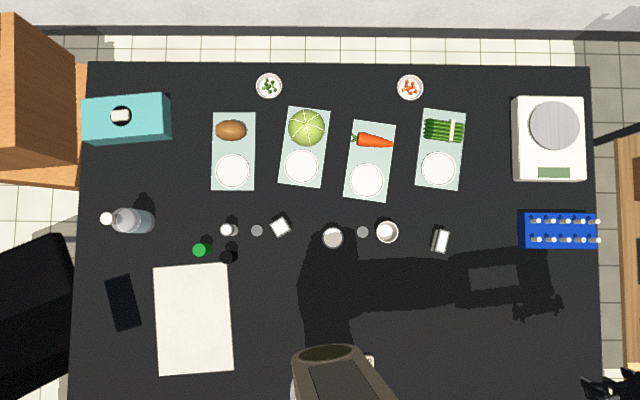

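The scene view shows the asparagus, carrot, cabbage and potato trays from left to right, with dishes at (186,234), (274,232), (351,256) and (437,260). The pot row from left to right:
- oblong (209,161)
- a round cup (263,174) and another round one (323,177), one of which is open
- square (380,190)
- tall white (439,192), next to black (440,163) and green (468,176) look-alikes

I'll confirm which is which in an enlarged crop.

```bash
python3 - <<'E'
import cv2,numpy as np
a=cv2.imread("pics/scene0.png")[140:215,190:490];b=cv2.imread("pics/top0.png")[205:265,190:460]
a=cv2.resize(a,(798,200),interpolation=cv2.INTER_CUBIC);b=cv2.resize(b,(798,177),interpolation=cv2.INTER_CUBIC)
cv2.imwrite("pics/crop0.png",np.vstack([a,b]))
E
```

```text
(no output)
```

View pics/crop0.png

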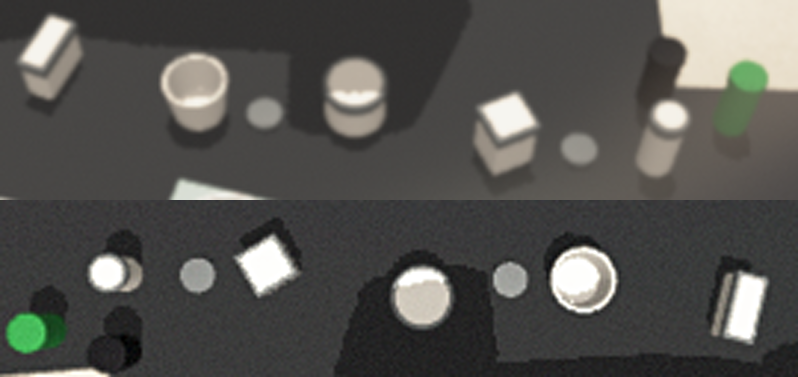

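The crop settles it. The closed wide pot with a flat lid is at scene (323,171) / top (333,238), and the open cup at scene (263,174) / top (387,231) shows its inside. The tall white pot is at scene (442,184) / top (227,230), and the black and green ones are not meant. Next I'll triangulate.

```bash
cat > h.py <<'E'
import numpy as np,cv2
from bench import sense,optics,r
def ray(d,p):
    K=np.array([[d["fx"],0,d["cx"]],[0,d["fy"],d["cy"]],[0,0,1]])
    q=cv2.undistortPoints(np.array([[p]],float),K,np.array(d["dist_coeffs"],float))[0,0]
    T=np.array(d["cam_to_world"]);v=T[:3,:3]@[q[0],q[1],1];return T[:3,3],v/np.linalg.norm(v)
def onz(d,p,z):
    o,v=ray(d,p);return o+v*(z-o[2])/v[2]
def tri(rs):
    A=0;b=0
    for o,v in rs:
        P=np.eye(3)-np.outer(v,v);A=A+P;b=b+P@o
    x=np.linalg.solve(A,b);return x,max(np.linalg.norm((np.eye(3)-np.outer(v,v))@(x-o)) for o,v in rs)
def blob(im,p,t,win=40):
    g=im.min(2);m=np.zeros_like(g);x,y=map(int,p)
    m[max(0,y-win):y+win,max(0,x-win):x+win]=(g>t)[max(0,y-win):y+win,max(0,x-win):x+win]
    n,l=cv2.connectedComponents(m,connectivity=4);c=(l==l[y,x]).astype(np.uint8)
    cs,_=cv2.findContours(c,0,cv2.CHAIN_APPROX_NONE);k=max(cs,key=cv2.contourArea)
    return k[:,0,:].astype(float)
E
python3 - <<'E'
from h import *
S=optics.snapshot("scene");T=optics.snapshot("top")
L={"oblong":((208,155.7),(442.7,241.3)),"wide":((323.5,170.9),(332.8,237.6)),"square":((381,183.6),(280.3,227.1)),"tall":((441.9,183.6),(226.5,229.5)),
"open":((263.3,169.5),(387.1,231.6))}
for n,(a,b) in L.items():
    x,e=tri([ray(S,a),ray(T,b)]);print(n,x.round(1),round(e,1))
H=dict(oblong=50,square=60)
for n,h in H.items():
    k=blob(T["frame"],L[n][1],150,20)
    w=np.array([onz(T,p,h)[:2] for p in k],np.float32);print(n,cv2.minAreaRect(w))
D={"asp":((186,234),(438,168)),"car":((274,232),(367,181)),"cab":((351,256),(301,166)),"pot":((437,260),(232,170))}
for n,(a,b) in D.items():
    o=[]
    for d,p in((S,a),(T,b)):
        g=d["frame"].min(2);k=blob(d["frame"],p,235 if d is T else 205,28);el=cv2.fitEllipse(cv2.convexHull(k.astype(np.float32)));o.append(el);
    x,e=tri([ray(S,o[0][0]),ray(T,o[1][0])]);print(n,x.round(1),round(e,1),onz(T,o[1][0],10).round(1),onz(S,o[0][0],10).round(1),np.round(o[0][0]+o[0][1]+o[1][0]+o[1][1],1))
E
```

```text
oblong [ 423.5 -289.6   43.8] 2.1
wide [430.   10.   42.3] 0.8
square [456.6 153.9  53.2] 1.0
tall [447.9 297.   68.9] 0.9
open [ 448.3 -138.7   45.3] 0.6
oblong ((424.9040222167969, -288.44708251953125), (26.906660079956055, 60.32841873168945), 75.45843505859375)
square ((457.467529296875, 154.16831970214844), (40.943450927734375, 39.789031982421875), 32.873409271240234)
asp [ 633.8 -291.3   -8.3] 2.0 [ 631.  -288.2   10. ] [ 642.7 -282.1   10. ] [188.2 237.5  47.8  55.2 437.2 168.5  30.1  32.2]
car [598.9 -89.7 -19. ] 1.3 [594.6 -85.4  10. ] [614.  -85.3  10. ] [272.4 237.   53.3  70.7 366.3 180.2  29.8  30.5]
cab [636.9 102.  -11.1] 1.7 [633.1 102.4  10. ] [647.3 100.5  10. ] [349.4 259.6  58.2  60.9 300.8 166.1  29.7  30. ]
pot [623.5 304.2 -19.5] 1.3 [618.7 298.8  10. ] [638.2 297.3  10. ] [436.  266.8  60.7  65.8 232.4 170.3  29.2  31.9]
```

Order asked: tall, wide, square, oblong. I'll fly over the row and refine with the wrist camera on the way, stopping above the oblong pot first.

servo_tool(plan=[[[0.03,0.03,0,-1.3,0.0854],[0.03,0.03,0,-1.3,0.0854],[0.03,0.03,0,-1.3,0.0854],[0.03,0.03,0,-1.3,0.0854],[0.03,0.03,0,-1.3,0.0854],[0.03,0.03,0,-1.3,0.0854],[0.03,0.03,0,-1.3,0.0854],[0.03,0.03,0,-1.3,0.0854],[0.03,0.03,0,-1.3,0.0854],[0.03,0.03,0,-1.3,0.0854]]], force=40)

```text
time: 1.2
tool_pos: [436.4, -283.0, 303.9]
tcp_rot: [180.0, -0.0, -0.0]
ft_force: [-0.1, -1.4, 0.1]
finger_gap: 85.4
grip_force: 0.0
```

```bash
python3 - <<'E'
from h import *
d=optics.snapshot("wrist");cv2.imwrite("pics/w1.png",d["frame"]);print(sense()["tool_pos"],sense()["tcp_rot"],d["fx"],np.round(d["cam_to_world"],3).tolist())
E
```

```text
[ 440.00610339 -278.73758467  303.84205977] [-1.79837201e+02 -1.51023007e-01  9.40532358e-02] 349.3275123328251 [[0.001, -0.958, -0.286, 508.595], [-1.0, -0.001, -0.001, -283.625], [0.001, 0.286, -0.958, 374.25], [0.0, 0.0, 0.0, 1.0]]
```

View pics/w1.png

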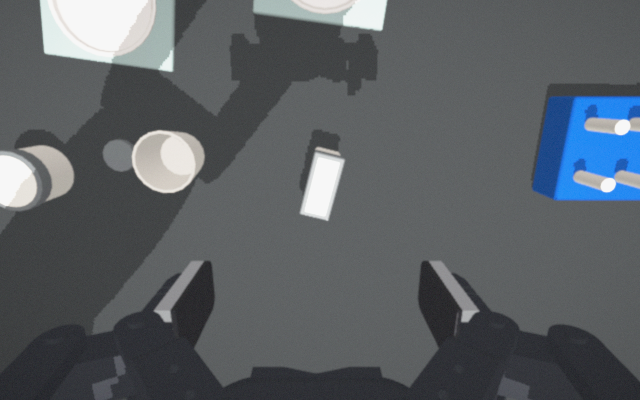

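The wrist picture shows the oblong pot at (322,185), the open cup at (168,160) and the wide pot at (30,180). The dishes are at the top edge, so I'll go further forward and look from three places.

servo_tool(plan=[[[0.035,0.03,0,0,0.0854],[0.035,0.03,0,0,0.0854],[0.035,0.035,0,0,0.0854],[0,0,0,0,0.0854],[0,0,0,0,0.0854]]])

```text
time: 1.75
tool_pos: [540.9, -188.6, 303.4]
tcp_rot: [-180.0, 0.1, 0.2]
ft_force: [0.1, -0.3, 0.3]
finger_gap: 85.8
grip_force: 0.0
```

```bash
cat > snap.py <<'E'
import sys,pickle
from h import *
d=optics.snapshot("wrist");pickle.dump(d,open(sys.argv[1]+".pkl","wb"));cv2.imwrite(f"pics/{sys.argv[1]}.png",d["frame"])
print(sense()["tool_pos"].round(1) if hasattr(sense()["tool_pos"],"round") else sense()["tool_pos"])
E
python3 snap.py w2
```

```text
[ 540.3 -189.5  303.5]
```

servo_tool(plan=[[[0,0.04,0,0,0.0854],[0,0.05,0,0,0.0854],[0,0.05,0,0,0.0854],[0,0.05,0,0,0.0854],[0,0,0,0,0.0854],[0,0,0,0,0.0854]]])

```text
time: 2.4
tool_pos: [540.1, 0.2, 304.1]
tcp_rot: [180.0, -0.0, 0.1]
ft_force: [0.4, -0.3, 0.1]
finger_gap: 85.5
grip_force: 0.0
```

```bash
python3 snap.py w3
```

```text
[540.2  -0.8 304. ]
```

servo_tool(plan=[[[0,0.04,0,0,0.0854],[0,0.05,0,0,0.0854],[0,0.05,0,0,0.0854],[0,0.05,0,0,0.0854],[0,0,0,0,0.0854],[0,0,0,0,0.0854]]])

```text
time: 3.05
tool_pos: [540.9, 189.5, 303.6]
tcp_rot: [180.0, 0.0, 0.0]
ft_force: [0.7, -0.2, 0.5]
finger_gap: 85.7
grip_force: 0.0
```

```bash
python3 snap.py w4; python3 - <<'E'
import cv2,numpy as np
a=[cv2.resize(cv2.imread(f"pics/w{i}.png"),(480,300)) for i in(2,4)]
cv2.imwrite("pics/w24.png",np.vstack(a))
E
```

```text
[541.  188.6 303.7]
```

View pics/w24.png

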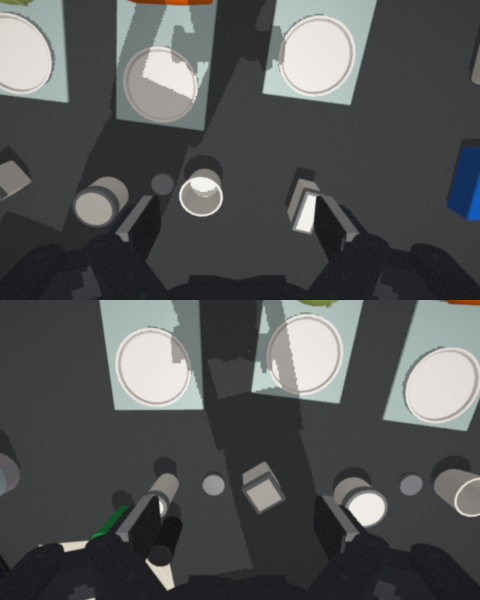

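View pics/w3.png

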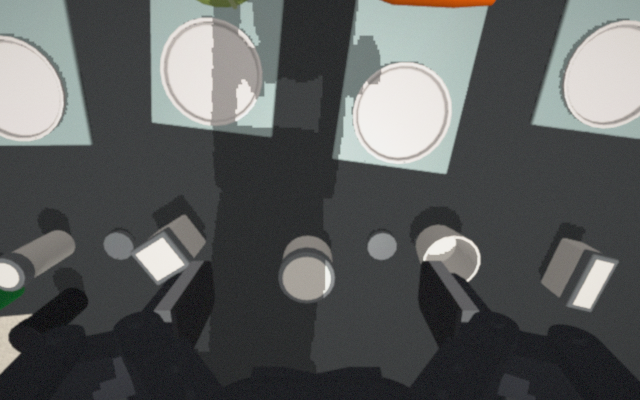

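w3 shows the wide lid at (307,276), the square lid at (161,257) and the oblong lid at (592,281). The dish rims are cabbage (212,70), carrot (402,112) and asparagus (617,74). In w4, the potato dish is at (204,88) in full-size pixels.

```bash
python3 - <<'E'
from h import *
import pickle
W={i:pickle.load(open(f"w{i}.pkl","rb")) for i in(2,3,4)}
S=optics.snapshot("scene");W["T"]=optics.snapshot("top");W["S"]=S
O={"asp":[(2,(422.7,72.7)),("T",(437.2,168.5)),("S",(186,234))],
"car":[(2,(214,113.3)),(3,(402,112)),(4,(590.7,113.3)),("T",(366.3,180.2)),("S",(274,231.5))],
"cab":[(3,(212,70)),(4,(408,72)),("T",(300.8,166.1)),("S",(351,256))],
"pot":[(4,(204,88)),("T",(232.4,170.3)),("S",(437,260))],
"wide":[(3,(307,276)),(4,(488,279)),("T",(332.8,237.6)),("S",(323.5,170.9))],
"square":[(3,(161,257)),(4,(352,256)),("T",(280.3,227.1)),("S",(381,183.6))],
"oblong":[(3,(592,281)),("T",(442.7,241.3)),("S",(208,155.7))],
"tall":[("T",(226.5,229.5)),("S",(441.9,183.6))]}
Z=dict(wide=48,square=60,oblong=50,tall=75)
for n,l in O.items():
    x,e=tri([ray(W[i],p) for i,p in l]);z=Z.get(n,14)
    print(n,x.round(1),round(e,1),*[(i,onz(W[i],p,z)[:2].round(1).tolist()) for i,p in l])
E
```

```text
asp [ 633.5 -291.4    7.5] 3.6 (2, [635.5, -292.4]) ('T', [630.3, -287.1]) ('S', [636.3, -288.4])
car [597.  -86.5  10.7] 2.8 (2, [596.4, -87.3]) (3, [598.0, -86.9]) (4, [597.5, -86.8]) ('T', [594.1, -85.0]) ('S', [601.0, -83.7])
cab [636.  101.3   9. ] 3.2 (3, [636.8, 99.9]) (4, [636.1, 99.2]) ('T', [632.4, 102.2]) ('S', [639.6, 103.3])
pot [620.  299.7   7.7] 1.2 (4, [621.0, 298.1]) ('T', [618.0, 297.8]) ('S', [622.9, 298.5])
wide [430.9   9.   45.3] 2.3 (3, [433.4, 8.1]) (4, [430.9, 8.5]) ('T', [430.1, 9.3]) ('S', [434.1, 11.4])
square [458.  153.5  54.2] 2.4 (3, [460.5, 151.6]) (4, [462.8, 152.7]) ('T', [456.6, 152.2]) ('S', [461.3, 154.6])
oblong [ 425.4 -289.8   46.2] 3.2 (3, [429.3, -288.6]) ('T', [423.9, -290.0]) ('S', [428.2, -284.8])
tall [447.9 297.   68.9] 0.9 ('T', [447.9, 294.7]) ('S', [452.2, 296.7])
```

All heights and positions agree to within a few mm. Next, above the tall pot with a closer look.

servo_tool(plan=[[[-0.02,0.03,-0.02,0,0.065],[-0.02,0.03,-0.03,0,0.065],[-0.03,0.03,-0.02,0,0.065],[-0.02,0.015,-0.03,0,0.065],[0,0,0,0,0.065],[0,0,0,0,0.065]]])

```text
time: 3.8
tool_pos: [450.7, 294.2, 203.5]
tcp_rot: [179.9, 0.0, 0.0]
ft_force: [0.3, -0.6, 0.2]
finger_gap: 65.1
grip_force: 0.0
```

```bash
python3 snap.py w5
```

```text
[451.8 294.3 204.8]
```

View pics/w5.png

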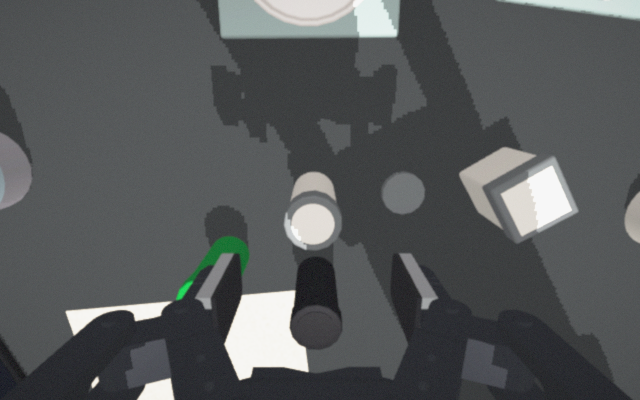

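The tall white pot's lid is at (313,222), the black one is behind it at (317,327), the green one is at left around (215,265), and the square lid is at (535,198).

```bash
python3 - <<'E'
from h import *
import pickle
d=pickle.load(open("w5.pkl","rb"))
for n,p,z in(("tall",(313,222),75),("tallbase",(314,182),0),("black",(317,327),75),("green base top edge",(231,240),0),("sq",(535,198),60)): print(n,onz(d,p,z).round(1))
c=[(485,188),(552,157),(578,208),(517,242)]
w=np.array([onz(d,p,60)[:2] for p in c]);print(w.round(1),np.degrees(np.arctan2(*(w[1:]-w[:-1])[:,::-1].T)).round(1))
E
```

```text
tall [450.1 295.   75. ]
tallbase [456.9 294.6   0. ]
black [375.8 292.4  75. ]
green base top edge [406.4 364.9   0. ]
sq [460.9 153.4  60. ]
[[467.5 186.3]
 [487.3 147.7]
 [454.3 124.5]
 [430.6 159.9]] [ -62.9 -144.9  123.8]
```

servo_tool(plan=[[[0,0,-0.03,0,0.065],[0,0,-0.03,0,0.065],[0,0,-0.03,0,0.065],[0,0,-0.014,0,0.065],[0,0,0,0,0.065],[0,0,0,0,0.03],[0,0,0,0,0.025],[0,0,0,0,0.025],[0,0,0,0,0.025],[0,0,0,0,0.025]]], force=40)

```text
time: 4.85
tool_pos: [452.1, 296.1, 102.3]
tcp_rot: [-179.9, -0.2, 0.1]
ft_force: [0.2, -1.7, 6.2]
finger_gap: 35.2
grip_force: 40.1
```

servo_tool(plan=[[[0,0,0.02,0,0.025],[0,0,0.03,0,0.025],[0,0,0.03,0,0.025],[0,0,0.02,0,0.025],[0,0,0,0,0.025],[0.0065,-0.0125,0,0,0.025],[0.01,-0.025,0,0,0.025],[0.01,-0.025,0,0,0.025],[0.01,-0.03,0,0,0.025],[0.01,-0.03,0,0,0.025]]])

```text
time: 5.85
tool_pos: [496.4, 171.0, 197.8]
tcp_rot: [179.9, 0.2, 0.1]
ft_force: [0.5, 0.7, -0.7]
finger_gap: 34.9
grip_force: 40.1
```

servo_tool(plan=[[[0.015,-0.04,0,0,0.025],[0.015,-0.04,0,0,0.025],[0.015,-0.04,0,0,0.025],[0.015,-0.04,0,0,0.025],[0.015,-0.03,0,0,0.025],[0.01,-0.03,0,0,0.025],[0.01,-0.025,0,0,0.025],[0.005,-0.015,0,0,0.025],[0,0,0,0,0.025],[0,0,0,0,0.025]]])

```text
time: 6.85
tool_pos: [596.3, -86.8, 198.7]
tcp_rot: [-179.9, 0.1, 0.0]
ft_force: [0.2, 0.5, -0.6]
finger_gap: 35.0
grip_force: 40.2
```

```bash
python3 snap.py w6; python3 -c "
from h import *
d=optics.snapshot('scene');cv2.imwrite('pics/s6.png',d['frame'])"
```

```text
[596.4 -86.2 199. ]
```

View pics/w6.png

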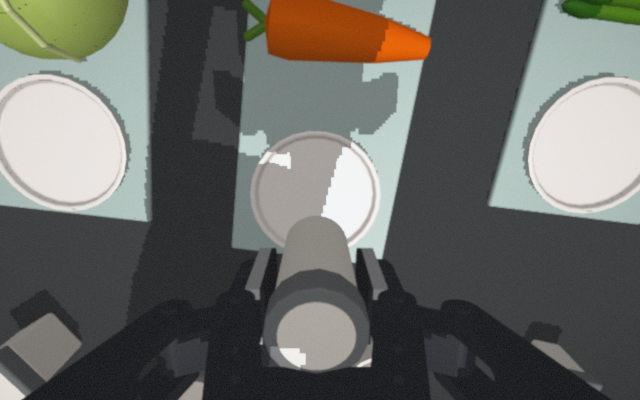

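The pot is held upright. The carrot dish rim is centred near (316,194), with x from 250 to 381. The cabbage dish is at (61,142) and the asparagus dish near (596,145).

```bash
python3 - <<'E'
from h import *
import pickle
d=pickle.load(open("w6.pkl","rb"))
for n,p,z in(("car",(315.5,194),14),("cab",(61,142),14),("asp",(596,145),14),("potlid",(316,335),174)): print(n,onz(d,p,z).round(1))
E
```

```text
car [597.5 -87.2  14. ]
cab [636.4  97.4  14. ]
asp [ 634.7 -291.    14. ]
potlid [595.2 -87.6 174. ]
```

servo_tool(plan=[[[0,0,-0.02,0,0.025],[0,0,-0.03,0,0.025],[0,0,-0.02,0,0.025],[0,0,-0.013,0,0.025],[0,0,-0.004,0,0.025],[0,0,-0.002,0,0.025],[0,0,-0.001,0,0.025],[0,0,0,0,0.025],[0,0,0,0,0.025]]])

```text
time: 7.85
tool_pos: [597.8, -86.9, 111.3]
tcp_rot: [180.0, -0.1, 0.1]
ft_force: [-2.2, 1.9, 5.5]
finger_gap: 34.9
grip_force: 40.6
```

servo_tool(plan=[[[0,0,-0.001,0,0.025],[0,0,0,0,0.04],[0,0,0,0,0.06],[0,0,0,0,0.065],[0,0,0,0,0.065],[0,0,0.02,0,0.065],[0,0,0.03,0,0.065],[0,0,0.04,0,0.08],[0,0,0.03,0,0.0854],[0,0,0,0,0.0854]]])

```text
time: 8.85
tool_pos: [599.7, -87.7, 235.1]
tcp_rot: [179.9, -0.5, 0.0]
ft_force: [1.2, -0.4, 0.6]
finger_gap: 85.2
grip_force: 0.0
```

```bash
python3 snap.py w7
```

```text
[598.6 -87.4 232.1]
```

View pics/w7.png

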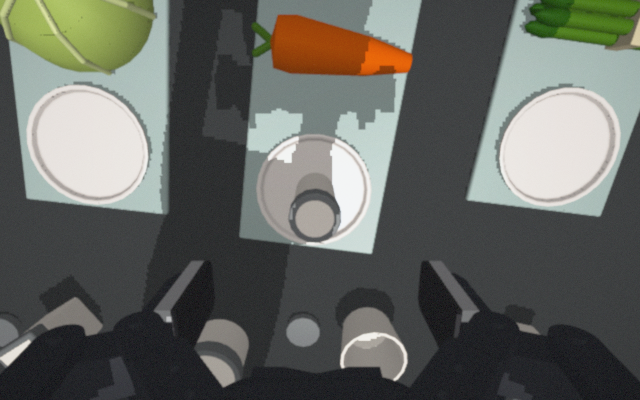

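The tall pot stands centred in the carrot dish. Its lid is at (315,215) inside the rim at (315,190). Next is the wide pot at (432,9).

servo_tool(plan=[[[-0.03,0.018,0,0,0.0854],[-0.035,0.02,0,0,0.0854],[-0.035,0.02,0,0,0.0854],[-0.035,0.02,0,0,0.0854],[-0.03,0.018,0,0,0.0854],[0,0,-0.03,0,0.0854],[0,0,-0.03,0,0.0854],[0,0,0,0,0.0854],[0,0,0,0,0.0854]]])

```text
time: 9.8
tool_pos: [431.1, 9.0, 168.0]
tcp_rot: [-180.0, 0.2, 0.0]
ft_force: [0.7, -0.8, -0.2]
finger_gap: 85.0
grip_force: 0.0
```

```bash
python3 snap.py w8
```

```text
[432.1   8.9 169.2]
```

View pics/w8.png

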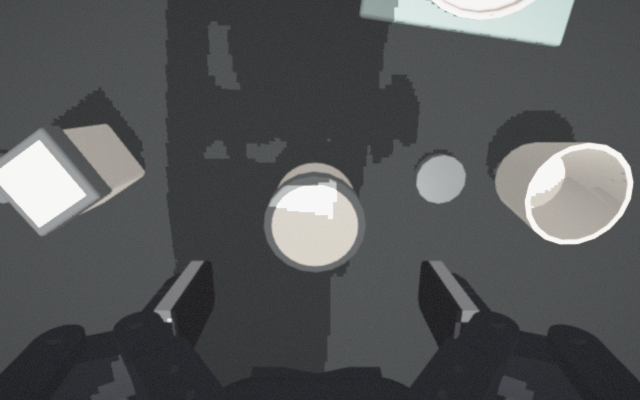

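Between the fingers is the closed wide pot, with its flat lid centred at (314,222). The open cup at (578,193) is well clear.

servo_tool(plan=[[[0,0,-0.03,0,0.0854],[0,0,-0.03,0,0.0854],[-0.001,0,-0.02,0,0.0854],[0,0,-0.009,0,0.0854],[0,0,0,0,0.0854],[0,0,0,0,0.055],[0,0,0,0,0.05],[0,0,0,0,0.05],[0,0,0,0,0.05],[0,0,0,0,0.05]]])

```text
time: 10.85
tool_pos: [432.5, 8.9, 81.8]
tcp_rot: [180.0, -0.2, 0.1]
ft_force: [-0.1, 0.0, 5.8]
finger_gap: 58.9
grip_force: 42.9
```

servo_tool(plan=[[[0,0,0.02,0,0.05],[0,0,0.03,0,0.05],[0,0,0.03,0,0.05],[0.015,0.01,0.02,0,0.05],[0.03,0.01,0,0,0.05],[0.04,0.02,0,0,0.05],[0.04,0.02,0,0,0.05],[0.04,0.015,0,0,0.05],[0.03,0.01,0,0,0.05],[0.01,0.0055,0,0,0.05]]])

```text
time: 11.85
tool_pos: [638.7, 100.5, 180.6]
tcp_rot: [-180.0, -0.1, 0.1]
ft_force: [-1.0, -0.5, -1.4]
finger_gap: 58.7
grip_force: 43.5
```

servo_tool(plan=[[[0,0,0,0,0.05],[0,0,0,0,0.05]]])

```text
time: 12.05
tool_pos: [635.8, 99.5, 180.1]
tcp_rot: [180.0, 0.0, 0.1]
ft_force: [-0.7, 0.6, -1.8]
finger_gap: 59.0
grip_force: 43.5
```

```bash
python3 snap.py w9
```

```text
[635.5  99.3 180. ]
```

View pics/w9.png

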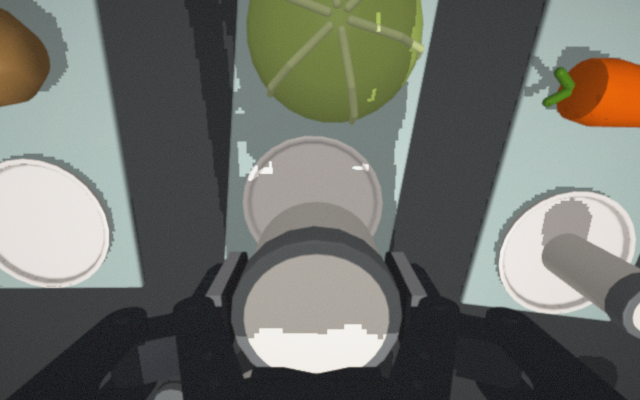

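The wide pot is upright over the cabbage dish. The rim spans columns 243 to 383 with its far edge at (313,136), and the potato dish rim is near (45,223).

```bash
python3 - <<'E'
from h import *
import pickle
d=pickle.load(open("w9.pkl","rb"))
for n,p,z in(("cab far",(313,136),14),("cab L",(243,200),14),("cab R",(383,200),14),("pot far",(20,159),14),("pot R",(109,230),14),("pot near",(62,287),14)): print(n,onz(d,p,z).round(1))
E
```

```text
cab far [682.7 100.6  14. ]
cab L [638. 150.  14.]
cab R [638.1  51.3  14. ]
pot far [666.8 300.2  14. ]
pot R [615.1 248.3  14. ]
pot near [568.6 291.8  14. ]
```

servo_tool(plan=[[[-0.001,0.001,-0.02,0,0.05],[0,0,-0.03,0,0.05],[0,0,-0.02,0,0.05],[0,0,-0.013,0,0.05],[0,0,-0.004,0,0.05],[0,0,-0.002,0,0.05],[0,0,-0.001,0,0.05],[0,0,0,0,0.05],[0,0,0,0,0.05]]])

```text
time: 13.0
tool_pos: [635.6, 100.6, 90.9]
tcp_rot: [-180.0, -0.1, 0.1]
ft_force: [-0.1, -0.4, -2.3]
finger_gap: 58.9
grip_force: 43.5
```

servo_tool(plan=[[[0,0,-0.001,0,0.05],[0,0,0,0,0.07],[0,0,0,0,0.0854],[0,0,0,0,0.0854],[0,0,0,0,0.0854],[0,0,0.02,0,0.0854],[0,0,0.03,0,0.0854],[0,0,0.04,0,0.0854],[0,0,0.03,0,0.0854],[0,0,0,0,0.0854]]])

```text
time: 14.0
tool_pos: [638.0, 100.7, 215.5]
tcp_rot: [-180.0, -0.6, 0.1]
ft_force: [0.6, -0.0, 0.8]
finger_gap: 85.4
grip_force: 0.0
```

servo_tool(plan=[[[-0.02,0.005,0,4.1,0.08],[-0.03,0.01,0,4.1,0.08],[-0.035,0.01,0,4.1,0.08],[-0.035,0.01,0,4.1,0.08],[-0.03,0.01,0,4.1,0.08],[-0.02,0.005,-0.01,4.1,0.08],[-0.005,0.0025,-0.02,4.1,0.08],[0,0,-0.01,4.3,0.08],[0,0,0,0,0.08],[0,0,0,0,0.08]]])

```text
time: 15.0
tool_pos: [459.9, 152.9, 168.7]
tcp_rot: [-180.0, 0.0, 32.9]
ft_force: [0.3, 0.7, -0.1]
finger_gap: 80.2
grip_force: 0.0
```

```bash
python3 snap.py w10; python3 -c "
from h import *
d=optics.snapshot('top');cv2.imwrite('pics/t10.png',d['frame'])"
```

```text
[460.3 153.  169.2]
```

View pics/w10.png

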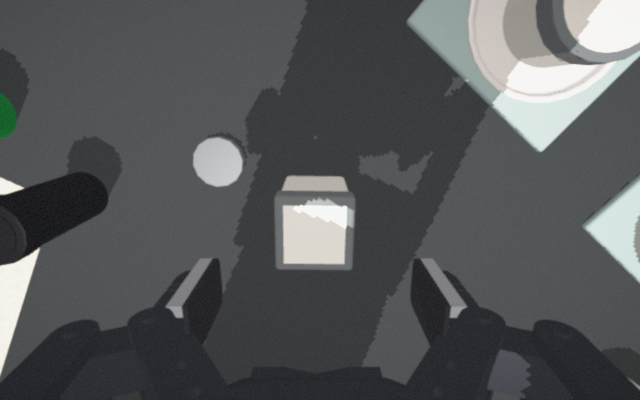

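The square pot's lid at (315,230) sits squarely between the fingers.

servo_tool(plan=[[[0,0,-0.03,0,0.08],[0,0,-0.03,0,0.08],[0,0,-0.015,0,0.08],[0,0,-0.008,0,0.08],[0,0,0,0,0.08],[0,0,0,0,0.045],[0,0,0,0,0.035],[0,0,0,0,0.035],[0,0,0,0,0.035],[0,0,0,0,0.035]]])

```text
time: 16.1
tool_pos: [461.1, 153.3, 87.3]
tcp_rot: [179.9, -0.1, 33.0]
ft_force: [-0.4, -0.1, 6.9]
finger_gap: 43.3
grip_force: 41.8
```

servo_tool(plan=[[[0,0,0.02,0,0.035],[0,0,0.03,0,0.035],[0,0,0.03,0,0.035],[0.01,0.01,0.02,0,0.035],[0.025,0.025,0,0,0.035],[0.03,0.03,0,0,0.035],[0.035,0.03,0,0,0.035],[0.03,0.025,0,0,0.035],[0.02,0.02,0,0,0.035],[0.009,0.005,0,0,0.035]]])

```text
time: 17.1
tool_pos: [620.1, 300.1, 185.4]
tcp_rot: [-180.0, -0.0, 33.1]
ft_force: [-1.0, -0.2, -1.0]
finger_gap: 44.0
grip_force: 41.1
```

servo_tool(plan=[[[0,0,0,0,0.035],[0,0,0,0,0.035]]])

```text
time: 17.3
tool_pos: [618.5, 297.7, 185.3]
tcp_rot: [-180.0, 0.1, 33.1]
ft_force: [-0.4, -1.1, -1.8]
finger_gap: 43.6
grip_force: 41.1
```

```bash
python3 snap.py w11
```

```text
[618.4 297.5 185.5]
```

View pics/w11.png

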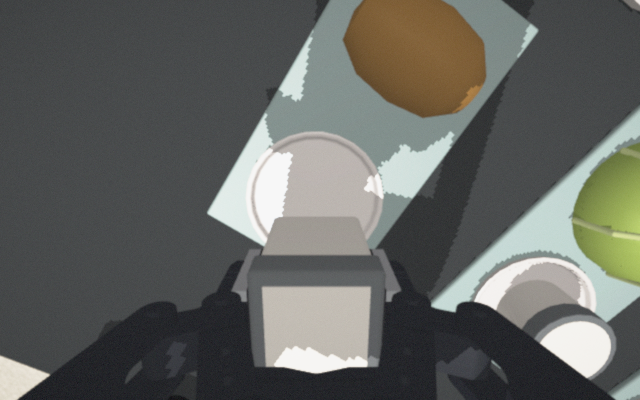

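The square pot is upright over the potato dish. The rim spans columns 247 to 383 and is centred under it.

servo_tool(plan=[[[0.001,0,-0.02,0,0.035],[0,0,-0.03,0,0.035],[0,0,-0.02,0,0.035],[0,0,-0.013,0,0.035],[0,0,-0.004,0,0.035],[0,0,-0.002,0,0.035],[0,0,-0.001,0,0.035],[0,0,0,0,0.035],[0,0,0,0,0.035]]])

```text
time: 18.25
tool_pos: [620.6, 298.2, 97.1]
tcp_rot: [180.0, -0.1, 33.0]
ft_force: [0.0, 0.5, -2.2]
finger_gap: 43.5
grip_force: 41.1
```

servo_tool(plan=[[[0,0,-0.001,0,0.035],[0,0,0,0,0.06],[0,0,0,0,0.075],[0,0,0,0,0.08],[0,0,0,0,0.08],[0,0,0.02,0,0.08],[0,0,0.03,0,0.08],[0,0,0.04,0,0.08],[0,0,0.03,0,0.08],[0,0,0,0,0.08]]])

```text
time: 19.25
tool_pos: [622.7, 299.1, 222.0]
tcp_rot: [179.9, -0.6, 33.1]
ft_force: [0.6, 0.6, 0.4]
finger_gap: 80.2
grip_force: 0.0
```

servo_tool(plan=[[[-0.008,-0.02,0.005,-5,0.08],[-0.015,-0.04,0,-5,0.08],[-0.015,-0.045,0,-5,0.08],[-0.015,-0.045,0,-5,0.08],[-0.015,-0.045,0,-5,0.08],[-0.015,-0.045,0,-5,0.08],[-0.015,-0.045,0,-5,0.08],[-0.015,-0.045,0,-5,0.08],[-0.015,-0.045,0,-5,0.08],[-0.015,-0.045,0,-2.5,0.08]]])

```text
time: 20.25
tool_pos: [475.9, -123.5, 219.5]
tcp_rot: [-180.0, 0.0, -14.6]
ft_force: [0.7, -0.6, -0.3]
finger_gap: 79.9
grip_force: 0.0
```

servo_tool(plan=[[[-0.015,-0.045,0,0,0.08],[-0.015,-0.045,0,0,0.08],[-0.015,-0.045,0,0,0.08],[-0.004,-0.025,-0.01,0,0.07],[0,-0.007,-0.02,0,0.065],[0,0,-0.02,0,0.065],[0,0,0,0,0.065],[0,0,0,0,0.065]]])

```text
time: 21.05
tool_pos: [427.7, -288.6, 169.5]
tcp_rot: [-180.0, 0.1, -14.4]
ft_force: [-0.1, -0.7, 0.4]
finger_gap: 64.8
grip_force: 0.0
```

```bash
python3 snap.py w12; python3 -c "
from h import *
d=optics.snapshot('top');cv2.imwrite('pics/t12.png',d['frame'])"
```

```text
[ 428.3 -288.9  170.5]
```

View pics/w12.png

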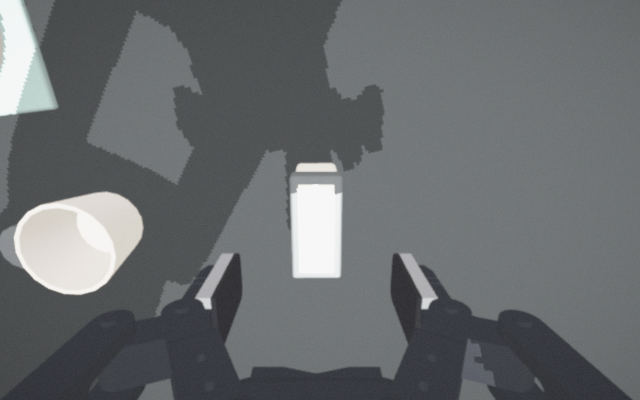

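The oblong pot lies straight between the fingers, with its lid centred at (316,225).

servo_tool(plan=[[[-0.002,0,-0.03,0,0.065],[0,0,-0.03,0,0.065],[0,0,-0.02,0,0.065],[0,0,-0.008,0,0.065],[0,0,0,0,0.065],[0,0,0,0,0.035],[0,0,0,0,0.022],[0,0,0,0,0.022],[0,0,0,0,0.022],[0,0,0,0,0.022]]])

```text
time: 22.15
tool_pos: [427.1, -289.8, 83.7]
tcp_rot: [179.9, -0.2, -14.5]
ft_force: [-0.3, 0.9, 6.1]
finger_gap: 29.5
grip_force: 40.6
```

servo_tool(plan=[[[0,0,0.02,0,0.022],[0,0,0.03,0,0.022],[0,0,0.03,0,0.022],[0.01,0,0.02,0,0.022],[0.03,0,0,0,0.022],[0.04,-0.002,0,0,0.022],[0.045,0,0,0,0.022],[0.04,0,0,0,0.022],[0.03,0,0,0,0.022],[0.013,0,0,0,0.022]]])

```text
time: 23.15
tool_pos: [636.4, -290.4, 181.8]
tcp_rot: [-180.0, -0.1, -14.4]
ft_force: [-0.2, -0.3, -2.4]
finger_gap: 29.3
grip_force: 39.8
```

servo_tool(plan=[[[0,0,0,0,0.022],[0,0,0,0,0.022]]])

```text
time: 23.35
tool_pos: [633.6, -290.9, 181.5]
tcp_rot: [-180.0, 0.1, -14.4]
ft_force: [0.4, 0.4, -1.6]
finger_gap: 29.9
grip_force: 39.8
```

```bash
python3 snap.py w13
```

```text
[ 633.2 -291.   181.6]
```

View pics/w13.png

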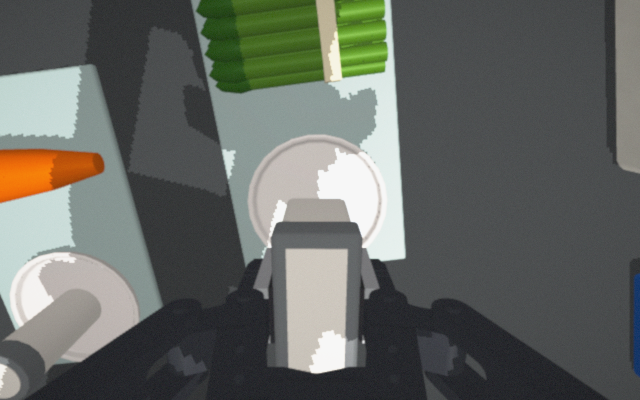

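The oblong pot is upright over the asparagus dish, whose rim spans columns 248 to 386 and is centred.

servo_tool(plan=[[[0,0,-0.02,0,0.022],[0,0,-0.03,0,0.022],[0,0,-0.02,0,0.022],[0,0,-0.013,0,0.022],[0,0,-0.004,0,0.022],[0,0,-0.002,0,0.022],[0,0,-0.001,0,0.022],[0,0,0,0,0.022],[0,0,0,0,0.022]]])

```text
time: 24.3
tool_pos: [634.6, -291.3, 93.1]
tcp_rot: [180.0, -0.1, -14.4]
ft_force: [-0.0, 0.1, -2.6]
finger_gap: 29.7
grip_force: 39.8
```

servo_tool(plan=[[[0,0,-0.001,0,0.022],[0,0,0,0,0.04],[0,0,0,0,0.055],[0,0,0,0,0.06],[0,0,0,0,0.06],[0,0,0.02,0,0.06],[0,0,0.03,0,0.06],[0,0,0.04,0,0.06],[0,0,0.04,0,0.06],[0,0,0.02,0,0.06]]])

```text
time: 25.3
tool_pos: [635.3, -291.7, 246.1]
tcp_rot: [179.9, -0.3, -14.4]
ft_force: [0.4, -0.1, 0.8]
finger_gap: 60.0
grip_force: 0.0
```

servo_tool(plan=[[[-0.04,-0.01,0.01,0,0.06],[-0.04,-0.01,0.01,0,0.06],[-0.04,-0.01,0.01,0,0.06],[-0.03,0,0,0,0.06],[0,0,0,0,0.06],[0,0,0,0,0.06]]])

```text
time: 25.9
tool_pos: [483.8, -321.2, 271.2]
tcp_rot: [180.0, -0.1, -14.5]
ft_force: [-0.2, -0.8, -0.1]
finger_gap: 59.7
grip_force: 0.0
```

```bash
python3 - <<'E'
from h import *
S=optics.snapshot('scene')["frame"];T=optics.snapshot('top')["frame"]
a=cv2.resize(S[140:310,130:490],(792,374));b=cv2.resize(T[100:200,190:490],(792,220))
cv2.imwrite("pics/fin.png",np.vstack([a,b]))
E
```

```text
(no output)
```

View pics/fin.png

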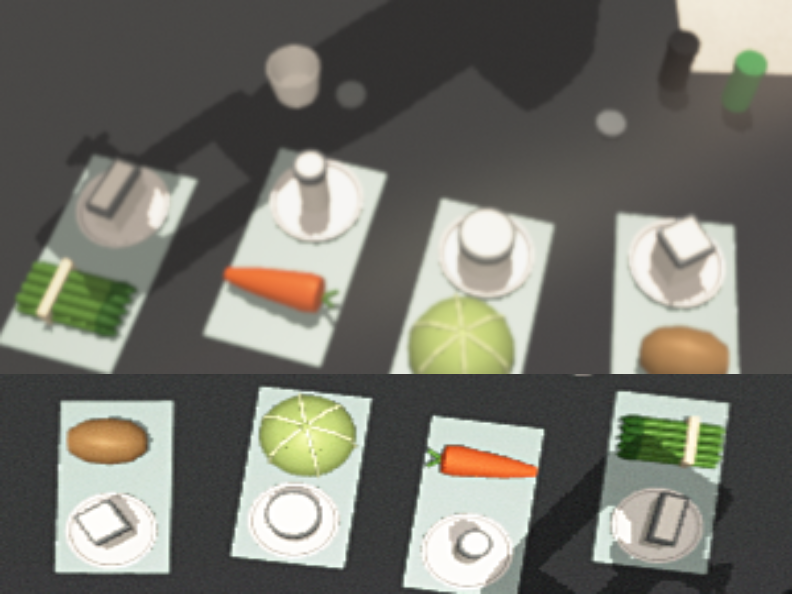

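All four pots stand in their dishes and the open cup is untouched. One numeric check of the centring before I hand in.

```bash
python3 - <<'E'
from h import *
T=optics.snapshot('top')
for n,p,z,q in(("tall",(369.5,177.3),84,(366.3,180.2)),("wide",(301,163.2),57,(300.8,166.1)),("sq",(229.4,167.7),69,(232.4,170.3)),("obl",(443,165.9),59,(437.2,168.5))):
    print(n,(onz(T,p,z)-onz(T,q,12))[:2].round(1))
E
```

```text
tall [-2.3 -1. ]
wide [ 0.2 -3.1]
sq [-2.2 -4.6]
obl [-0.7 -2.9]
```

```bash
python3 -c "
from bench import r
print(r.hand_in())"
```

```text
the job is handed in; nothing more can be done
None
```

The job is handed in: each of the four pots stands upright in its own vegetable's dish, within about 5 mm of the middle by the last top-camera check, and the open cup was not touched.

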